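# Aim the scan turntable and start the scan

## Task

Get the printed bracket scanned: with a fingertip, push the turntable round by its spokes until the long arrow-headed spoke points straight at the lens of the scan head and comes to rest. Only then press the start button fully down and let go of it. Do not touch the bracket, which must stay standing in the middle of its plate, and grasp nothing and leave the other things on the desk where they are.

Things in the scene. Friction and masses are not known exactly. Their poses are not given: they have to be found in the camera images.
- turntable: Turntable with four level spokes on a black foot, 100 mm across, fixed to the desk. Origin on the vertical turning axis at desk level, z up, x along the long arrow-headed spoke and turning with it. It turns either way without end stops, takes about 1.5 N at 90 mm from the axis, and stays where it is left, hardly coasting after a slow push.
- plate (a point): Centre of the rubber top of the turntable's round aluminium plate, 104 mm across, 55 mm above the desk; the plate's underside is 40 mm above the desk. Axes as the turntable's.
- pointer_tip (a point): Tip of the long spoke (turntable +x), 145 mm from the axis, 45 mm above the desk. This steel rod, 8 mm thick, ends in a flat arrow head, 34 mm wide at 120 mm from the axis and narrowing to the tip.
- ball (a point): Centre of the black ball, 18 mm across, at the end of the spoke on the turntable's -x side, 120 mm from the axis and 45 mm above the desk. Two more such spokes point to +y and -y. All four are level steel rods, 8 mm thick, best pushed sideways at 75 to 105 mm from the axis; below them, beyond the foot, is free space down to the desk but for the scan head's flat arm, 6 mm thick.
- lens (a point): Centre of the front of the scan head's round black lens, 28 mm across, 166 mm from the turning axis, 72 mm above the desk. x points from the turning axis outward through it. The scan head is a grey box, 84 mm wide and 32 mm deep, top 92 mm above the desk, on a post and flat arm, fixed anywhere round the far half of the turntable, always facing the axis.
- bracket: The loose blue printed angle bracket standing near the middle of the turntable's plate: foot 46 x 40 x 5 mm, one upright wall 38 mm high with a square window, 40 g. Origin under the middle of its foot, z up. Its heading on the plate is arbitrary and does not matter.
- start_top (a point): Middle of the top face of the start button, a white round push button 30 mm across in a black housing on a grey square pod, 70 x 70 x 22 mm, fixed to the desk left or right of the turntable. z up. It goes down 6 mm and springs back; fully down takes 5 N.
- start (a joint): Travel of the start button in m: 0 released, 0.006 fully down; the scan starts at 0.004.
- parts_box: Bystander: loose closed small-parts box, 68 x 68 x 38 mm, black with a grey lid, on the other side of the turntable from the start button. Origin under its middle.
- glue_stick: Bystander: loose upright glue stick, 27 mm across and 90 mm high. Origin under its middle.
- screwdriver: Bystander: loose screwdriver with a red handle, 170 mm long, lying on the desk. Origin near its middle.
Things that resemble listed ones, but are neither listed nor needed, are in the scene too. What is shaped like the part that bears start_top but orange, turquoise or yellow is not meant.

How it is judged:
By the outcome, as a careful person would: the job done as asked, in the order asked, and still so for the second after the job is handed in, with the robot touching nothing.
It also fails if it takes over 59 s, if anything falls off the work surface, if the arm or the gripper's body presses on something with over 40 N, if the wrist force passes 120 N, or if a joint passes its speed limit or range.

## Robot

A 6-joint arm with a two-finger parallel gripper is mounted at the origin on the work surface. World frame = base frame: x ahead of the robot, y to its left, z up, the work surface at z = 0. Lengths are in mm, angles in rad, forces in N, time in s.
With the tool pointing down it reaches from about 325 to 900 mm from the base axis. Payload 6.1 kg.
Tool frame: the origin (TCP) lies at the very end of the fingers, on their centre line; the grasp point (between the pads) lies 19 mm behind it (ctrl.hold_point_z is the distance from the TCP to the grasp point, in mm); z points along the fingers, y is the direction in which the jaws open and shut (so a half turn about z gives the same grasp; the last joint's range is limited). The gripper opens to 85 mm and grips with 20 to 120 N. Pads are 22 mm wide; open, the fingers measure 114 mm over their backs; the gripper's body (76 mm by 85 mm) begins 54 mm behind the grasp point. The pads swing forward as they close: fully open they stand 13 mm farther back than shut.
Start: joints at [-1.369, 0.22, 1.526, -0, 1.395, -0.126], TCP at [201.218, -591.715, 231.3] pointing down, gripper open.
Joint ranges: [-2.98, 2.98], [-0.91, 2.08], [0.09, 2.57], [-1.24, 4.39], [0.2, 2.65], [-2.68, 2.68]. Speed limits (rad/s): [2.57, 2.57, 3.01, 3.14, 3.14, 3.14].

## Interface

Orientations are given as a unit quaternion [w, x, y, z].
In Python, from rig import ctrl gives the robot as it stands. The module is installed in compiled form; this text tells all that it offers.
- The arm moves only by the tool apply_moves, never from a script. Its argument "targets" is a list of rows, each an object with "xyz": the shift along the tool's x, y, z in mm, a list of three; "angular": the turn, a rotation vector about the tool's x, y, z in degrees, a list of three; "jaw": the finger opening in mm, from 0 to 85.4. In form: [{"xyz": [dx, dy, dz], "angular": [ax, ay, az], "jaw": jaw}, ...]. A call has 1 to 8 rows; each row shifts and turns the pose as measured when the row begins, along the tool's axes as they then stand; what a row does not reach is not made up. A row lasts 1/8 s, in which the tool goes at most 62.5 mm and 10.7 degrees, less where a joint would pass 70% of its speed; a pose out of reach is approached as far as the arm can. A call is refused whole if a number of a shift passes 62.5 or a number of a turn 10.7, either way. A call with a gripper value outside its range is refused whole. The fingers move at their own pace and stop on an object; "newtons" is the grip in N (left out, the last holds). Time passes only in rows, so rows that do not move let the fingers close. It gives the time, the measured TCP pose, the force and the opening at its end, in the units of the state.
- ctrl.get_obs(): the state, without advancing time (a new reading comes with each control period).
- ctrl.snapshot(name): name is "scene" or "top"; returns a dict with "img" (400x640x3 uint8, red, green, blue), "intrinsics" (3x3 intrinsics, pixels), "k1" (the pictures are not rectified: a ray, as slopes to the right and down, at radius r is drawn at 1 + k1 r^2 times it, then the intrinsics apply), "R" (3x3) and "t" (3): a world point X has camera coordinates R X + t. Camera axes: x right, y down, z forward; pixel columns grow to the right and rows downward; lengths in mm; the calibration is good to about 2 mm. A picture is of the moment at which its call begins. There is no depth.
- ctrl.close_job(): hands the job in, once; it reports no verdict.
Trained networks look in the newest picture that a camera, given by its name, has taken for a name from the list of things; names that differ only in an ending like _2 or _b are one class to them, and where a whole thing is asked for, a point or a joint stands for the part that bears it (a point fixed in the world has none). Each returns a list of dicts, best first, with "confidence" (0 to 1); they miss things now and then, are a little off and sometimes report something else, mostly with a low value. They report only what shows in the picture. A call takes as long as a camera call. They do not tell look-alikes from the thing itself.
- ctrl.spot_in(camera, label): "at" ([x, y, z] in mm, in world coordinates, good to about 4 mm: the middle of the surface that is visible of it).
The state is a dict: "clock": time; "q": joint angles; "qvel": joint speeds; "joint_efforts": joint torques, N m; "position": TCP position; "eef_rot": TCP orientation; "ft_force": force on the tool from outside, world axes, zero at the start; "ft_torque": the same for the moment, N m; "opening": finger opening in mm.
Only numpy, scipy, OpenCV 4.12 (cv2) and the standard library are available. Lean on these libraries where they do the work, as an engineer would, in place of code of your own. Each camera call takes 0.05 s, during which the arm holds its last target.

## Working session

There is one attempt and no reset: what is moved stays moved. The work goes in short steps, Python scripts to look and compute and a tool call to move; the robot and the scene stay as the last step left them, time stands still between calls to the robot, and variables do not carry over. Pictures are saved under pics/ and viewed, and the job is handed in when it is done.

Besides the shell and the picture viewer there is one more tool, called after "Emit:" as name(argument=value, ...) on one line, values as JSON. apply_moves: Moves the arm, as the interface text tells. Its arguments: {"type":"object","properties":{"targets":{"type":"array"},"newtons":{"type":"number"}},"required":["targets"]}

```bash
mkdir -p pics
cat > h.py <<'E'
import numpy as np, cv2
from rig import ctrl
def save(n,im): cv2.imwrite('pics/'+n+'.png',im[:,:,::-1])
E
python3 - <<'E'
from h import *
import pickle
S={}
for c in('scene','top'):
    s=ctrl.snapshot(c);save(c+'0',s['img']);S[c]=s
    for l in ['turntable','plate','pointer_tip','ball','lens','bracket','start_top','parts_box','glue_stick','screwdriver']:
        print(c,l,[(np.round(d['at']).tolist(),round(d['confidence'],2)) for d in ctrl.spot_in(c,l)])
pickle.dump(S,open('s0.pkl','wb'))
o=ctrl.get_obs();print(o)
E
```

```text
scene turntable [([584.0, 21.0, 53.0], 0.57)]
scene plate []
scene pointer_tip [([585.0, 23.0, 52.0], 0.88)]
scene ball []
scene lens [([750.0, 61.0, 32.0], 0.86)]
scene bracket [([583.0, 10.0, 75.0], 0.48)]
scene start_top [([329.0, 323.0, 43.0], 0.62), ([455.0, 308.0, 41.0], 0.54), ([451.0, 188.0, 49.0], 0.5)]
scene parts_box [([670.0, 349.0, 56.0], 0.74), ([458.0, -266.0, 36.0], 0.7)]
scene glue_stick [([666.0, 351.0, 56.0], 0.65), ([585.0, 23.0, 53.0], 0.5)]
scene screwdriver [([612.0, -349.0, 15.0], 0.83)]
top turntable [([562.0, 4.0, 54.0], 0.86)]
top plate [([563.0, 4.0, 52.0], 0.79), ([577.0, 2.0, 59.0], 0.47)]
top pointer_tip [([562.0, 5.0, 58.0], 0.87)]
top ball [([567.0, 1.0, 54.0], 0.59)]
top lens [([735.0, 53.0, 7.0], 0.75)]
top bracket [([579.0, 2.0, 63.0], 0.63)]
top start_top [([449.0, -285.0, 40.0], 0.7), ([576.0, 305.0, 42.0], 0.69), ([578.0, 0.0, 64.0], 0.6), ([448.0, 302.0, 46.0], 0.52)]
top parts_box [([449.0, -287.0, 40.0], 0.88)]
top glue_stick [([664.0, 342.0, 77.0], 0.76)]
top screwdriver [([608.0, -356.0, 20.0], 0.9)]
{'clock': 1.1, 'q': array([-1.36911420e+00,  2.20411996e-01,  1.52650448e+00,  3.36821051e-05,
        1.39467599e+00, -1.26121256e-01]), 'qvel': array([ 3.01315625e-04, -4.01554366e-04, -8.17753023e-04, -2.04648764e-06,
       -1.74095496e-03, -2.12322252e-03]), 'joint_efforts': array([-2.72646012e-04, -4.96860015e+01, -3.89734340e+01, -1.85342269e-04,
        6.73503873e-04, -1.91247618e-07]), 'position': array([ 201.22172992, -591.72069104,  231.2898295 ]), 'eef_rot': array([-5.31437770e-07,  9.86598641e-01,  1.63165929e-01,  1.65722890e-05]), 'ft_force': array([-0.7069747 ,  0.32847666,  0.15370127]), 'ft_torque': array([ 0.04866187,  0.03362894, -0.03309808]), 'opening': 85.23112150529825}
```

View pics/scene0.png

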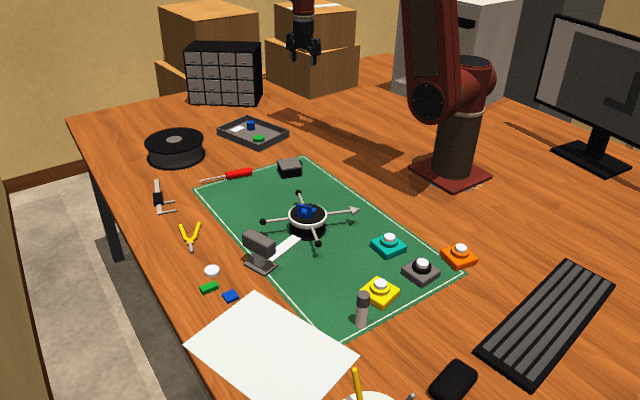

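View pics/top0.png

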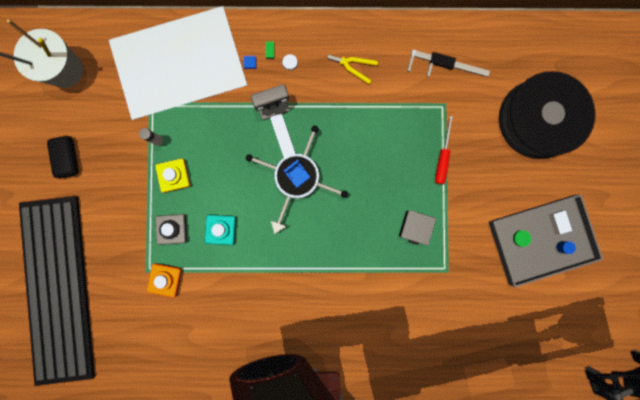

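The top view shows the turntable at about (297,175), with the arrow tip at (278,232), the lens box at (271,101) and the balls at (315,128), (249,157) and (345,194). Four pods could be the start button: grey (171,229), turquoise (220,229), yellow (172,175) and orange (164,280). Only the grey one fits the description.

```bash
cat >> h.py <<'E'
def ray(s,px,z):
    K=s['intrinsics'];u=(px[0]-K[0,2])/K[0,0];v=(px[1]-K[1,2])/K[1,1]
    rd=np.hypot(u,v);r=rd
    for _ in range(20): r=rd/(1+s['k1']*r*r)
    f=r/rd if rd>0 else 1
    d=s['R'].T@np.array([u*f,v*f,1]);c=-s['R'].T@s['t']
    return c+d*(z-c[2])/d[2]
def proj(s,X):
    p=s['R']@np.asarray(X,float)+s['t'];u,v=p[0]/p[2],p[1]/p[2];f=1+s['k1']*(u*u+v*v);K=s['intrinsics']
    return K[0,0]*u*f+K[0,2],K[1,1]*v*f+K[1,2]
E
python3 - <<'E'
from h import *
import pickle
S=pickle.load(open('s0.pkl','rb'));im=S['top']['img']
c=im[80:250,225:365];a=cv2.resize(c,None,fx=4,fy=4,interpolation=cv2.INTER_CUBIC)[:600]
save('c1',cv2.resize(im[85:245,230:360],None,fx=3.7,fy=3.7,interpolation=cv2.INTER_CUBIC))
save('c2',cv2.resize(im[200:260,140:250],None,fx=6,fy=6,interpolation=cv2.INTER_CUBIC))
s=S['top']
for n,p,z in [('plate',(297,175.5),55),('tip',(278,233),45),('b-x',(315,128.5),45),('b1',(249,157.5),45),('b2',(345,194),45),('start',(168,229.5),40)]:
    print(n,ray(s,p,z).round(1))
print(s['k1'],-s['R'].T@s['t'])
E
```

```text
plate [572.7  -0.6  55. ]
tip [438.   43.8  45. ]
b-x [686.1 -42.8  45. ]
b1 [616.2 113.4  45. ]
b2 [ 530.2 -113.9   45. ]
start [445.6 303.4  40. ]
-0.00039553173281607455 [ 470.80473889  -21.49149048 1067.99107478]
```

View pics/c1.png

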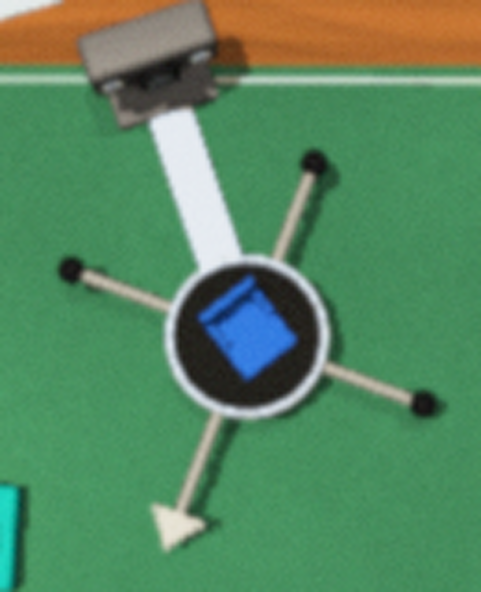

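View pics/c2.png

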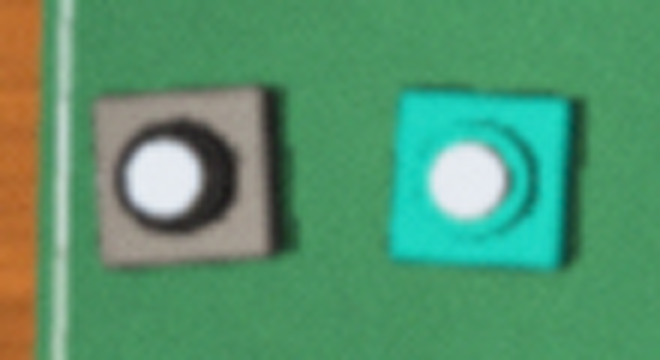

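The enlarged crop confirms the grey pod with the black housing, white cap at about (167,230). It is the only one of the four in the right colour. Next I measure the headings precisely.

```bash
cat >> h.py <<'E'
def armdir(s):
    im=s['img'].astype(int);hsv=cv2.cvtColor(s['img'],cv2.COLOR_RGB2HSV)
    pts=[]
    m=((im.min(2)>200)).astype(np.uint8); m[:105]=0;m[165:]=0;m[:,:255]=0;m[:,310:]=0
    n,l,st,ce=cv2.connectedComponentsWithStats(m);k=1+np.argmax(st[1:,4])
    yy,xx=np.nonzero(l==k);P=np.array([ray(s,(x,y),6)[:2] for x,y in zip(xx,yy)])
    vx,vy,x0,y0=cv2.fitLine(P.astype(np.float32),cv2.DIST_L2,0,.01,.01).ravel()
    return len(P),np.array([x0,y0]),np.array([vx,vy]),st[k]
def balls(s,ax,heading):
    """refine dark ball centroids near expected"""
    out=[]
    for d in (90,180,270):
        a=np.radians(heading+d);u,v=proj(s,[ax[0]+120*np.cos(a),ax[1]+120*np.sin(a),45])
        u0,v0=int(round(u)),int(round(v));g=s['img'][v0-7:v0+8,u0-7:u0+8].astype(float).max(2)
        w=np.clip(70-g,0,None);yy,xx=np.mgrid[-7:8,-7:8]
        out.append(ray(s,(u0+(w*xx).sum()/w.sum(),v0+(w*yy).sum()/w.sum()),45)[:2])
    return np.array(out)
def heading(s,ax,h0):
    B=balls(s,ax,h0);d=B[0]-B[2]
    a=np.degrees(np.arctan2(d[1],d[0]))-90
    e=ax-B[1];b=np.degrees(np.arctan2(e[1],e[0]))
    return B,a%360,b%360
E
python3 - <<'E'
from h import *
import pickle
S=pickle.load(open('s0.pkl','rb'));s=S['top']
n,p,v,st=armdir(s);print(n,p,v,np.degrees(np.arctan2(v[1],v[0])),st)
ax=np.array([573.,-.5])
B,a,b=heading(s,ax,159.4);print(B.round(1),a,b,(B[0]+B[2])/2)
print('dist axis to line',np.cross(v,ax-p))
# plate ring centroid: bright ring
im=s['img'];m=(im.min(2)>170).astype(np.uint8);m2=np.zeros_like(m);cv2.circle(m2,(297,175),26,1,-1);m&=m2
save('m',cv2.resize(m*255,None,fx=1,fy=1)[:,:,None].repeat(3,2))
d=((im.max(2)<70)).astype(np.uint8);d&=m2
blue=((im[:,:,2].astype(int)-im[:,:,0]>60)).astype(np.uint8)&m2
c,_=cv2.findContours(d|blue,cv2.RETR_EXTERNAL,cv2.CHAIN_APPROX_NONE);c=max(c,key=cv2.contourArea)
e=cv2.fitEllipse(c);print('plate',e,ray(s,e[0],55))
by,bx=np.nonzero(blue);print('blue',ray(s,(bx.mean(),by.mean()),62))
for q in [(167.2,229.7)]:
  for z in (36,40,44,48): 
    X=ray(s,q,z);print(z,X,proj(S['scene'],X))
sc=S['scene']['img'];save('c3',cv2.resize(sc[250:290,395:450],None,fx=10,fy=10,interpolation=cv2.INTER_CUBIC))
save('c4',cv2.resize(sc[180:280,235:375],None,fx=5,fy=5,interpolation=cv2.INTER_CUBIC))
E
```

```text
481 [675.46246   36.509197] [0.94530225 0.3261957 ] 19.038029 [271 115  24  44 481]
[[ 530.3 -112.1]
 [ 685.3  -42.4]
 [ 616.1  114.2]] 159.23159745298614 159.51230223851394 [573.2269618    1.08137535]
dist axis to line -1.5620637037727647
plate ((296.2947692871094, 175.34994506835938), (36.76911163330078, 36.9825553894043), 93.29434204101562) [573.08467631   1.06642202  55.        ]
blue [577.00377569   0.66093168  62.        ]
36 [445.06932478 306.53922831  36.        ] (np.float64(421.80690449321526), np.float64(264.05759044948303))
40 [445.16907531 305.26778042  40.        ] (np.float64(421.64538267104706), np.float64(262.5081377925948))
44 [445.26882584 303.99633253  44.        ] (np.float64(421.4831439805023), np.float64(260.95428079014914))
48 [445.36857637 302.72488464  48.        ] (np.float64(421.3201859900347), np.float64(259.3960135658388))<stdin>:7: DeprecationWarning: Arrays of 2-dimensional vectors are deprecated. Use arrays of 3-dimensional vectors instead. (deprecated in NumPy 2.0)
```

View pics/c3.png

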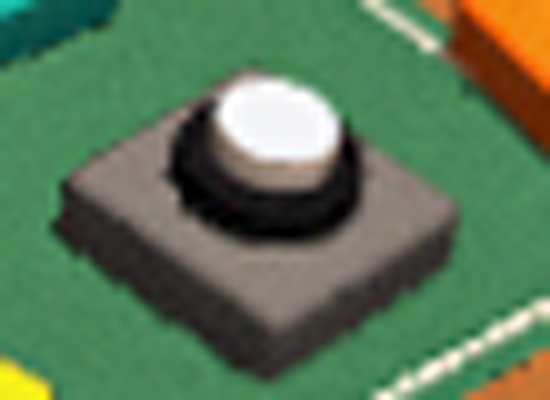

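View pics/c4.png

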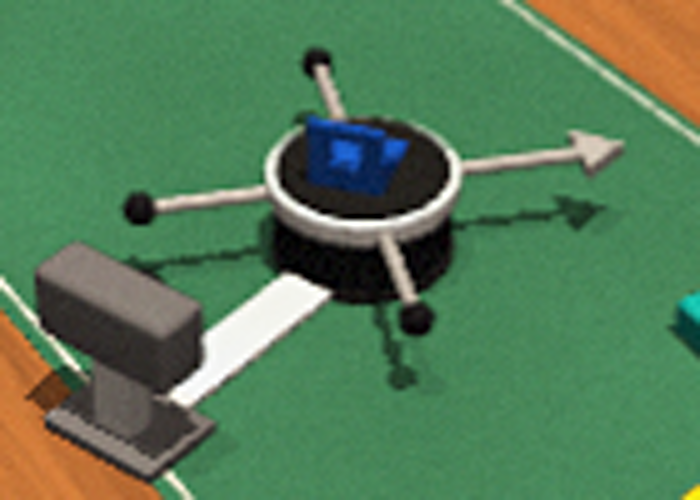

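```bash
cat >> h.py <<'E'
from scipy.spatial.transform import Rotation as Ro
def pose():
    o=ctrl.get_obs();q=o['eef_rot'];R=Ro.from_quat([q[1],q[2],q[3],q[0]]).as_matrix()
    return o,R,np.degrees(np.arctan2(R[1,0],R[0,0]))
def plan(tgt,yaw,n,dz=0):
    """rows to reach tgt in n equal rows"""
    o,R,y=pose();p=o['position'];dy=(yaw-y+180)%360-180;st=(np.array(tgt)-p)/n
    print('now',p.round(1),'yaw',round(y,1),'clock',o['clock'],'f',o['ft_force'].round(1),'open',round(o['opening'],1))
    for k in range(n):
        a=np.radians(y+dy*k/n);c,s=np.cos(a),np.sin(a)
        print([round(st[0]*c+st[1]*s,1),round(st[0]*s-st[1]*c,1),round(-st[2],1)],round(-dy/n,2))
E
python3 -c "
from h import *
plan([573,-97,150],159.3,15)"
```

```text
now [ 201.2 -591.7  231.3] yaw 18.8 clock 1.1 f [-0.7  0.3  0.2] open 85.2
[np.float64(34.1), np.float64(-23.2), np.float64(5.4)] -9.37
[np.float64(37.4), np.float64(-17.4), np.float64(5.4)] -9.37
[np.float64(39.7), np.float64(-11.1), np.float64(5.4)] -9.37
[np.float64(41.0), np.float64(-4.4), np.float64(5.4)] -9.37
[np.float64(41.2), np.float64(2.3), np.float64(5.4)] -9.37
[np.float64(40.3), np.float64(9.0), np.float64(5.4)] -9.37
[np.float64(38.3), np.float64(15.4), np.float64(5.4)] -9.37
[np.float64(35.3), np.float64(21.4), np.float64(5.4)] -9.37
[np.float64(31.3), np.float64(26.9), np.float64(5.4)] -9.37
[np.float64(26.5), np.float64(31.6), np.float64(5.4)] -9.37
[np.float64(21.0), np.float64(35.5), np.float64(5.4)] -9.37
[np.float64(15.0), np.float64(38.5), np.float64(5.4)] -9.37
[np.float64(8.5), np.float64(40.4), np.float64(5.4)] -9.37
[np.float64(1.8), np.float64(41.2), np.float64(5.4)] -9.37
[np.float64(-4.9), np.float64(41.0), np.float64(5.4)] -9.37
```

Emit:
apply_moves(targets=[{"xyz":[34,-23,5],"angular":[0,0,-9.4],"jaw":0},{"xyz":[37,-17,5],"angular":[0,0,-9.4],"jaw":0},{"xyz":[40,-11,5],"angular":[0,0,-9.4],"jaw":0},{"xyz":[41,-4,5],"angular":[0,0,-9.4],"jaw":0},{"xyz":[41,2,5],"angular":[0,0,-9.4],"jaw":0},{"xyz":[40,9,5],"angular":[0,0,-9.4],"jaw":0},{"xyz":[38,15,5],"angular":[0,0,-9.4],"jaw":0}])

```text
clock: 1.98
position: [373.9, -356.0, 196.0]
eef_rot: [0.002, 0.729, 0.684, -0.001]
ft_force: [0.6, -0.8, -0.5]
opening: 0.1
```

```bash
python3 -c "
from h import *
plan([573,-97,150],159.3,8)"
```

```text
now [ 373.9 -356.   196. ] yaw 86.4 clock 1.975 f [ 0.6 -0.8 -0.5] open 0.1
[np.float64(33.9), np.float64(22.8), np.float64(5.8)] -9.12
[np.float64(29.8), np.float64(27.9), np.float64(5.8)] -9.12
[np.float64(25.0), np.float64(32.3), np.float64(5.8)] -9.12
[np.float64(19.6), np.float64(35.8), np.float64(5.8)] -9.12
[np.float64(13.7), np.float64(38.5), np.float64(5.8)] -9.12
[np.float64(7.4), np.float64(40.2), np.float64(5.8)] -9.12
[np.float64(1.0), np.float64(40.8), np.float64(5.8)] -9.12
[np.float64(-5.5), np.float64(40.5), np.float64(5.8)] -9.12
```

Emit:
apply_moves(targets=[{"xyz":[34,23,6],"angular":[0,0,-9.2],"jaw":0},{"xyz":[30,28,6],"angular":[0,0,-9.2],"jaw":0},{"xyz":[25,32,6],"angular":[0,0,-9.2],"jaw":0},{"xyz":[20,36,6],"angular":[0,0,-9.2],"jaw":0},{"xyz":[14,38,6],"angular":[0,0,-9.2],"jaw":0},{"xyz":[7,40,6],"angular":[0,0,-9.2],"jaw":0},{"xyz":[1,41,6],"angular":[0,0,-9.2],"jaw":0},{"xyz":[-5,40,6],"angular":[0,0,-9.2],"jaw":0}])

```text
clock: 2.98
position: [572.6, -83.5, 148.0]
eef_rot: [0.004, 0.152, 0.988, -0.003]
ft_force: [0.4, -0.2, 0.4]
opening: 0.0
```

```bash
python3 -c "
from h import *
print(pose()[1].round(3));plan([573,-97,37],159.3,4)"
```

```text
[[-0.954  0.301  0.006]
 [ 0.301  0.954 -0.007]
 [-0.008 -0.005 -1.   ]]
now [572.6 -83.5 148. ] yaw 162.5 clock 2.975 f [ 0.4 -0.2  0.4] open 0.0
[np.float64(-1.1), np.float64(-3.2), np.float64(27.7)] 0.79
[np.float64(-1.2), np.float64(-3.2), np.float64(27.7)] 0.79
[np.float64(-1.2), np.float64(-3.2), np.float64(27.7)] 0.79
[np.float64(-1.3), np.float64(-3.1), np.float64(27.7)] 0.79
```

Emit:
apply_moves(targets=[{"xyz":[-3,-8,15],"angular":[0,0,1.6],"jaw":0},{"xyz":[-2,-5,22],"angular":[0,0,1.6],"jaw":0},{"xyz":[0,0,25],"angular":[0,0,0],"jaw":0},{"xyz":[0,0,25],"angular":[0,0,0],"jaw":0},{"xyz":[0,0,17],"angular":[0,0,0],"jaw":0},{"xyz":[0,0,6],"angular":[0,0,0],"jaw":0}])

```text
clock: 3.72
position: [573.8, -100.1, 33.7]
eef_rot: [0.004, 0.183, 0.983, -0.003]
ft_force: [-0.9, -0.0, 1.0]
opening: -0.1
```

```bash
cat >> h.py <<'E'
AX=np.array([573.2,1.0])
def arc(h_end,n,off=15,r=92,z=37):
    """rows: finger follows +y spoke from current pose to spoke heading for pointer heading h_end"""
    o,R,y=pose();p=o['position'].copy()
    e=p[:2]-AX;h0=None
    print('now',p.round(1),'yaw',round(y,1),'clock',o['clock'],'f',o['ft_force'].round(1))
    # pointer heading for which this pose has contact: spoke dir s=h+90, finger polar = s+atan(off/r)
    pol=np.degrees(np.arctan2(e[1],e[0]));rr=np.hypot(*e);h=(pol-np.degrees(np.arcsin(off/rr))-90)%360
    print('radius',rr.round(1),'implied contact heading',h.round(1))
    ya=y
    for k in range(1,n+1):
        hk=h+(h_end-h)*k/n;a=np.radians(hk+90)
        t=AX+r*np.array([np.cos(a),np.sin(a)])+off*np.array([-np.sin(a),np.cos(a)])
        d=t-p[:2];b=np.radians(ya);c,s=np.cos(b),np.sin(b);ny=y+((h_end-y))*k/n
        print([float(round(d[0]*c+d[1]*s,1)),float(round(d[0]*s-d[1]*c,1)),float(round((p[2]-z)/n,1))],round(-(ny-ya),2))
        p[:2]=t;ya=ny
E
python3 -c "
from h import *
arc(140,6)"
```

```text
now [ 573.8 -100.1   33.7] yaw 158.9 clock 3.725 f [-0.9 -0.   1. ]
radius 101.1 implied contact heading 171.8
[9.9, 4.9, -0.6] 3.14
[8.2, -2.6, -0.6] 3.14
[8.3, -2.3, -0.6] 3.14
[8.4, -1.9, -0.6] 3.14
[8.5, -1.6, -0.6] 3.14
[8.5, -1.3, -0.6] 3.14
```

Emit:
apply_moves(targets=[{"xyz":[10,5,-1],"angular":[0,0,1],"jaw":0},{"xyz":[8,-1,-1],"angular":[0,0,2],"jaw":0},{"xyz":[8,-2,-1],"angular":[0,0,4],"jaw":0},{"xyz":[9,-2,-1],"angular":[0,0,5],"jaw":0},{"xyz":[9,-2,0],"angular":[0,0,5],"jaw":0},{"xyz":[9,-2,0],"angular":[0,0,5],"jaw":0}])

```text
clock: 4.47
position: [526.1, -78.3, 42.9]
eef_rot: [0.01, 0.377, 0.926, -0.002]
ft_force: [1.7, 0.0, -0.6]
opening: -0.1
```

```bash
python3 -c "
from h import *
s=ctrl.snapshot('top');save('t1',cv2.resize(s['img'][85:275,210:380],None,fx=3,fy=3))
s=ctrl.snapshot('scene');save('s1',cv2.resize(s['img'][150:300,220:400],None,fx=4,fy=4))
arc(90,8)"
```

```text
now [525.5 -77.8  42.7] yaw 135.9 clock 4.575 f [0.7 0.6 0.7]
radius 92.2 implied contact heading 139.4
[9.8, -2.8, 0.7] 5.74
[9.9, -1.6, 0.7] 5.74
[9.9, -1.5, 0.7] 5.74
[9.9, -1.5, 0.7] 5.74
[10.0, -1.4, 0.7] 5.74
[10.0, -1.3, 0.7] 5.74
[10.0, -1.2, 0.7] 5.74
[10.0, -1.2, 0.7] 5.74
```

View pics/t1.png

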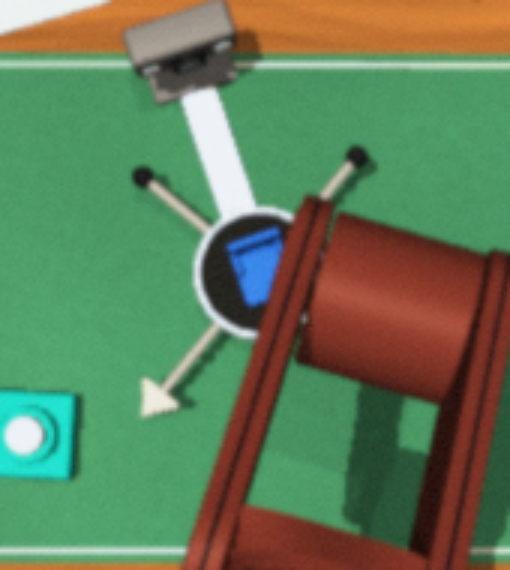

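View pics/s1.png

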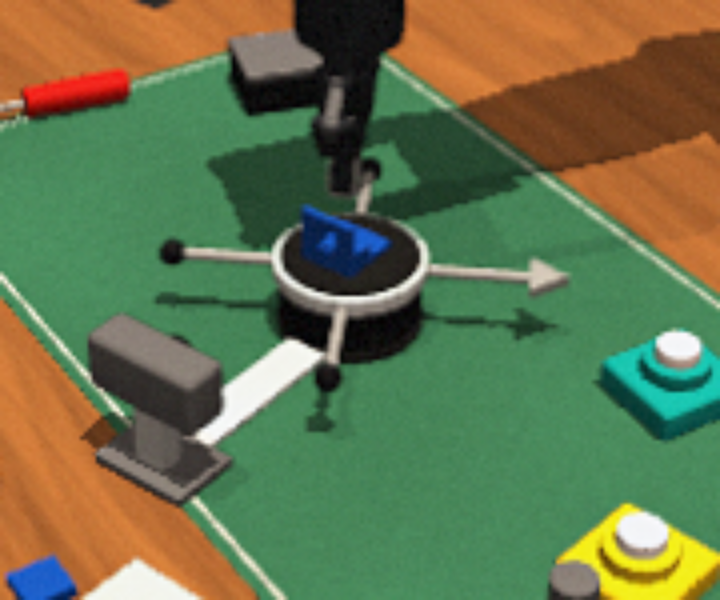

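The top view shows the table turning as expected: the arrow now points to about 136°, and the bracket is undisturbed. The fingertip has drifted up to z=43, so I correct that while pushing on.

Emit:
apply_moves(targets=[{"xyz":[5,-1,5],"angular":[0,0,3],"jaw":0},{"xyz":[9,-2,3],"angular":[0,0,5.5],"jaw":0},{"xyz":[10,-2,1],"angular":[0,0,6],"jaw":0},{"xyz":[10,-2,1],"angular":[0,0,6],"jaw":0},{"xyz":[10,-2,1],"angular":[0,0,6],"jaw":0},{"xyz":[10,-2,1],"angular":[0,0,6],"jaw":0}])

```text
clock: 5.32
position: [493.2, -41.3, 36.0]
eef_rot: [0.018, 0.623, 0.782, 0.002]
ft_force: [-0.1, -1.6, 1.0]
opening: 0.2
```

```bash
python3 -c "
from h import *
o,R,y=pose();z=R.T@np.array([0,0,-1]);print('tilt fix ax,ay deg',np.degrees([-z[1],z[0]]).round(2))
arc(65,8)"
```

```text
tilt fix ax,ay deg [1.46 1.44]
now [493.2 -41.3  36. ] yaw 102.9 clock 5.325 f [-0.1 -1.6  1. ]
radius 90.5 implied contact heading 108.3
[8.4, -4.6, -0.1] 4.73
[8.6, -1.7, -0.1] 4.73
[8.7, -1.6, -0.1] 4.73
[8.7, -1.5, -0.1] 4.73
[8.7, -1.4, -0.1] 4.73
[8.7, -1.3, -0.1] 4.73
[8.7, -1.2, -0.1] 4.73
[8.7, -1.1, -0.1] 4.73
```

Emit:
apply_moves(targets=[{"xyz":[9,-4,0],"angular":[0.5,0.5,4],"jaw":0},{"xyz":[9,-2,1],"angular":[0.5,0.5,4.5],"jaw":0},{"xyz":[9,-2,0],"angular":[0.5,0.5,5],"jaw":0},{"xyz":[9,-2,1],"angular":[0.2,0.2,5],"jaw":0},{"xyz":[9,-2,0],"angular":[0.2,0.2,5],"jaw":0},{"xyz":[9,-1,1],"angular":[0.2,0.2,5],"jaw":0},{"xyz":[9,-1,0],"angular":[0.2,0.2,5],"jaw":0}])

```text
clock: 6.2
position: [483.3, 19.6, 37.6]
eef_rot: [-0.007, 0.825, 0.566, 0.004]
ft_force: [0.4, -2.0, -0.6]
opening: 0.1
```

```bash
python3 -c "
from h import *
o,R,y=pose();z=R.T@np.array([0,0,-1]);print('tilt fix ax,ay deg',np.degrees([-z[1],z[0]]).round(2))
arc(32,8)
s=ctrl.snapshot('top');save('t2',cv2.resize(s['img'][85:275,210:380],None,fx=3,fy=3))"
```

```text
tilt fix ax,ay deg [-0.43 -0.81]
now [483.3  19.6  37.6] yaw 68.9 clock 6.2 f [ 0.4 -2.  -0.6]
radius 91.8 implied contact heading 68.9
[7.4, -2.3, 0.1] 4.61
[7.4, -0.9, 0.1] 4.61
[7.4, -0.9, 0.1] 4.61
[7.4, -0.9, 0.1] 4.61
[7.4, -0.9, 0.1] 4.61
[7.4, -0.9, 0.1] 4.61
[7.4, -0.9, 0.1] 4.61
[7.4, -0.9, 0.1] 4.61
```

View pics/t2.png

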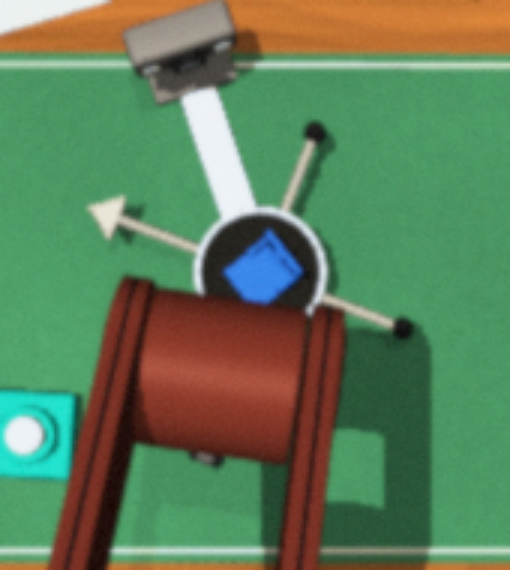

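The arrow is now at about 69°, tip near crop (90,210), which agrees with the heading implied by the finger. I continue more slowly.

Emit:
apply_moves(targets=[{"xyz":[8,-2,0],"angular":[0,-0.2,4.5],"jaw":0},{"xyz":[8,-1,0],"angular":[0,-0.2,4.5],"jaw":0},{"xyz":[8,-1,0],"angular":[0,-0.1,4.5],"jaw":0},{"xyz":[8,-1,0],"angular":[0,0,4.5],"jaw":0},{"xyz":[8,-1,0],"angular":[0,0,4.5],"jaw":0},{"xyz":[7,-1,0],"angular":[0,0,4.5],"jaw":0},{"xyz":[5,-1,0],"angular":[0,0,3],"jaw":0}])

```text
clock: 7.12
position: [506.0, 66.1, 40.2]
eef_rot: [-0.003, 0.943, 0.333, -0.002]
ft_force: [-0.7, -2.1, -0.1]
opening: 0.1
```

```bash
python3 -c "
from h import *
o,R,y=pose();z=R.T@np.array([0,0,-1]);print('tilt fix ax,ay deg',np.degrees([-z[1],z[0]]).round(2))
arc(22,8)
s=ctrl.snapshot('top');save('t3',cv2.resize(s['img'][85:275,210:380],None,fx=3,fy=3))"
```

```text
tilt fix ax,ay deg [-0.35  0.06]
now [506.   66.1  40.2] yaw 38.9 clock 7.125 f [-0.7 -2.1 -0.1]
radius 93.6 implied contact heading 36.7
[3.0, 0.0, 0.4] 2.11
[3.0, -0.3, 0.4] 2.11
[3.0, -0.3, 0.4] 2.11
[3.0, -0.4, 0.4] 2.11
[3.0, -0.4, 0.4] 2.11
[3.0, -0.4, 0.4] 2.11
[3.0, -0.4, 0.4] 2.11
[3.0, -0.4, 0.4] 2.11
```

View pics/t3.png

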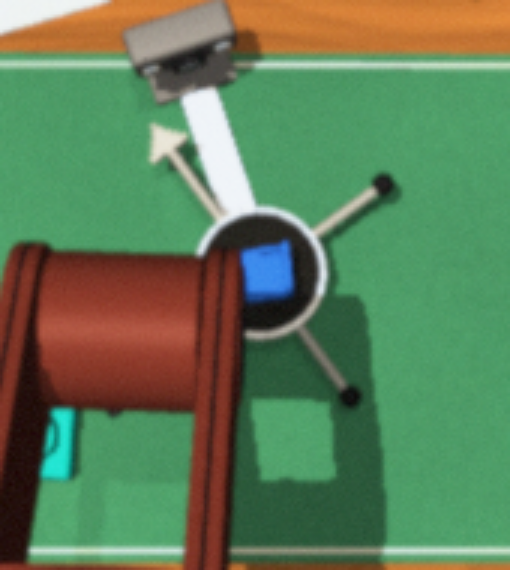

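The arrow is at about 37°, tip near crop (150,125). I ease it toward 22°.

Emit:
apply_moves(targets=[{"xyz":[4,0,1],"angular":[0,0,2.5],"jaw":0},{"xyz":[4,0,1],"angular":[0,0,2.5],"jaw":0},{"xyz":[3,0,1],"angular":[0,0,2.2],"jaw":0},{"xyz":[3,0,0],"angular":[0,0,2.2],"jaw":0},{"xyz":[3,0,0],"angular":[0,0,2.2],"jaw":0},{"xyz":[3,0,0],"angular":[0,0,2],"jaw":0},{"xyz":[2,0,0],"angular":[0,0,1],"jaw":0}])

```text
clock: 8.05
position: [523.0, 78.1, 38.5]
eef_rot: [-0.003, 0.977, 0.214, -0.003]
ft_force: [-2.0, -0.0, -0.4]
opening: 0.2
```

```bash
cat >> h.py <<'E'
def look(h0,name):
    s=ctrl.snapshot('top');save(name,cv2.resize(s['img'][85:275,210:380],None,fx=3,fy=3,interpolation=cv2.INTER_CUBIC))
    B,a,b=heading(s,AX,h0)
    for i,off in ((0,90),(1,180),(2,270)):
        d=B[i]-AX;print('ball',i,'heading',round((np.degrees(np.arctan2(d[1],d[0]))-off)%360,2),'r',np.hypot(*d).round(1))
    n,p,v,st=armdir(s);print('arm',n,np.degrees(np.arctan2(v[1],v[0])).round(2))
    return s
E
python3 -c "
from h import *
arc(19,4)
look(22,'t4')"
```

```text
now [523.   78.1  38.5] yaw 24.7 clock 8.05 f [-2.  -0.  -0.4]
radius 92.0 implied contact heading 23.7
[1.9, -1.5, 0.4] 1.43
[1.9, -0.3, 0.4] 1.43
[1.9, -0.3, 0.4] 1.43
[1.9, -0.3, 0.4] 1.43
ball 0 heading nan r nan
ball 1 heading 23.46 r 120.3
ball 2 heading 22.56 r 120.4
arm 209 32.11h.py:29: RuntimeWarning: invalid value encountered in scalar divide
  out.append(ray(s,(u0+(w*xx).sum()/w.sum(),v0+(w*yy).sum()/w.sum()),45)[:2])
```

View pics/t4.png

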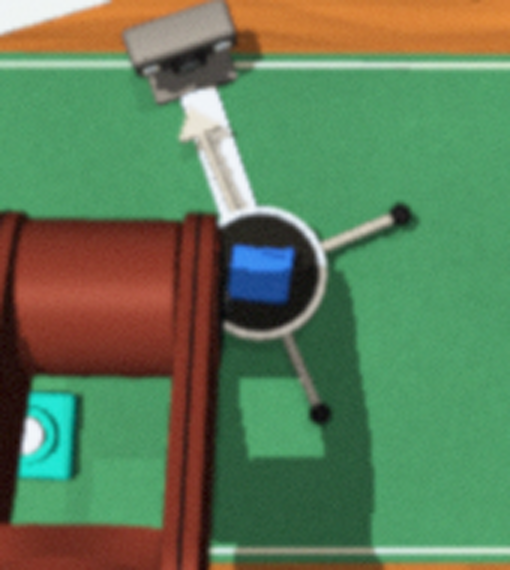

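Emit:
apply_moves(targets=[{"xyz":[2,-1,0],"angular":[0,0,1],"jaw":0},{"xyz":[2,0,0],"angular":[0,0,1],"jaw":0},{"xyz":[1.5,0,0],"angular":[0,0,1],"jaw":0},{"xyz":[0.5,0,0],"angular":[0,0,0],"jaw":0}])

```text
clock: 8.6
position: [528.8, 81.5, 38.6]
eef_rot: [-0.003, 0.982, 0.187, -0.003]
ft_force: [-0.8, 0.3, 0.6]
opening: 0.3
```

```bash
python3 -W ignore -c "
from h import *
arc(19,2)
look(19,'t5')"
```

```text
now [528.8  81.5  38.6] yaw 21.6 clock 8.6 f [-0.8  0.3  0.6]
radius 92.0 implied contact heading 19.5
[0.5, -1.3, 0.8] 1.28
[0.4, -0.1, 0.8] 1.28
ball 0 heading nan r nan
ball 1 heading 19.07 r 120.0
ball 2 heading 18.23 r 120.5
arm 194 40.56
```

View pics/t5.png

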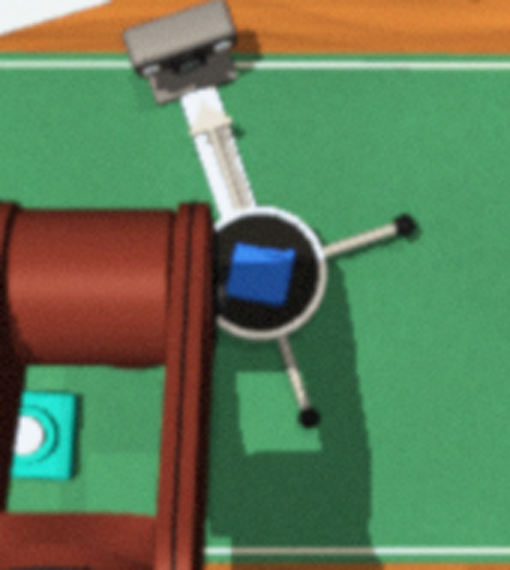

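The arrow lies over the white arm at about 18.7° against 19.0°. I back away from the spoke, rise and look again with the view clear.

```bash
python3 -c "
from h import *
o,R,y=pose();z=R.T@np.array([0,0,-1]);print('tilt fix ax,ay deg',np.degrees([-z[1],z[0]]).round(2))
print(R.T@(np.array([445,305,100])-np.array([520,78,110])))"
```

```text
tilt fix ax,ay deg [-0.38  0.3 ]
[  13.8115758  -238.60207551   11.50173624]
```

Emit:
apply_moves(targets=[{"xyz":[-6,0,0],"angular":[0,0,0],"jaw":0},{"xyz":[-12,-2,-3],"angular":[0,0,0],"jaw":0},{"xyz":[0,-5,-25],"angular":[0,0,0],"jaw":0},{"xyz":[0,-10,-40],"angular":[0,0,0],"jaw":0},{"xyz":[0,-20,-30],"angular":[0,0,0],"jaw":0}])

```text
clock: 9.28
position: [494.9, 107.5, 137.5]
eef_rot: [-0.003, 0.983, 0.186, -0.005]
ft_force: [0.4, -0.1, 0.5]
opening: -0.0
```

```bash
python3 -W ignore -c "
from h import *
plan([445,305,90],0,6)"
```

```text
now [494.9 107.5 137.5] yaw 21.5 clock 9.275 f [ 0.4 -0.1  0.5] open -0.0
[np.float64(4.3), np.float64(-33.7), np.float64(7.9)] 3.58
[np.float64(2.2), np.float64(-33.9), np.float64(7.9)] 3.58
[np.float64(0.1), np.float64(-34.0), np.float64(7.9)] 3.58
[np.float64(-2.0), np.float64(-33.9), np.float64(7.9)] 3.58
[np.float64(-4.1), np.float64(-33.7), np.float64(7.9)] 3.58
[np.float64(-6.2), np.float64(-33.4), np.float64(7.9)] 3.58
```

Emit:
apply_moves(targets=[{"xyz":[4,-34,3],"angular":[-0.2,0.1,0],"jaw":0},{"xyz":[4,-34,5],"angular":[-0.2,0.1,0],"jaw":0},{"xyz":[4,-34,7],"angular":[0,0,0],"jaw":0},{"xyz":[4,-34,8],"angular":[0,0,0],"jaw":0},{"xyz":[4,-34,8],"angular":[0,0,0],"jaw":0},{"xyz":[4,-28,8],"angular":[0,0,0],"jaw":0}])

```text
clock: 10.02
position: [444.7, 304.3, 105.0]
eef_rot: [0.0, 0.983, 0.185, 0.005]
ft_force: [0.1, 0.5, -0.8]
opening: 0.1
```

```bash
python3 -W ignore -c "
from h import *
o,R,y=pose();print('to go tool',(R.T@(np.array([445,305,60])-o['position'])).round(1),R[2].round(3),o['qvel'].round(3))
s=look(19,'t6')
for h in (18.5,19,19.5):
    a=np.radians(h);print(h,'tip px',proj(s,[AX[0]+145*np.cos(a),AX[1]+145*np.sin(a),45]))
s=ctrl.snapshot('scene');save('s6',cv2.resize(s['img'][150:300,220:480],None,fx=3,fy=3,interpolation=cv2.INTER_CUBIC))
"
```

```text
to go tool [ 0.1 -0.7 45. ] [ 0.009  0.003 -1.   ] [ 0.43   0.255 -0.151 -0.01  -0.113  0.431]
ball 0 heading 18.99 r 120.3
ball 1 heading 19.13 r 120.3
ball 2 heading 18.17 r 120.3
arm 196 36.66
18.5 tip px (np.float64(277.2795125413413), np.float64(118.13665539942751))
19 tip px (np.float64(276.7750315441568), np.float64(118.30386759331412))
19.5 tip px (np.float64(276.27200790230626), np.float64(118.47543565438315))
```

View pics/t6.png

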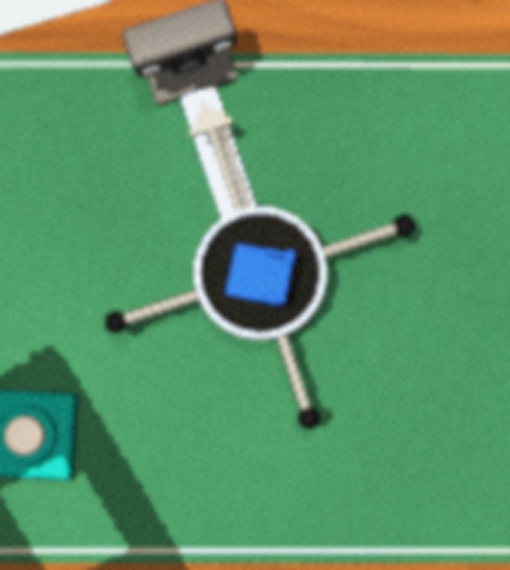

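View pics/s6.png

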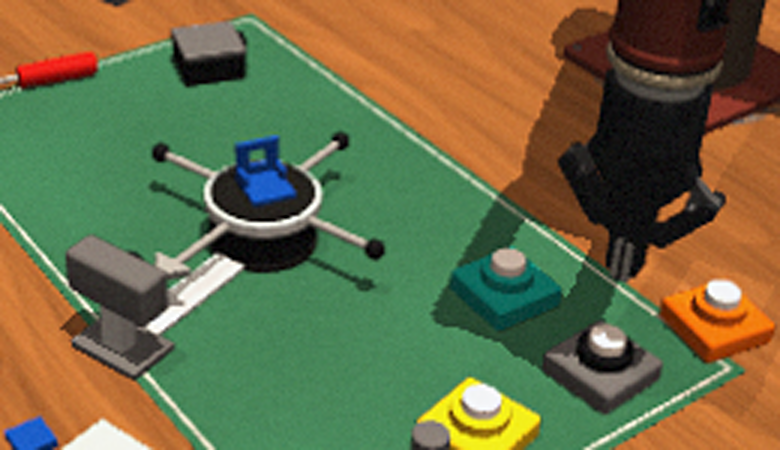

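With the clear view, the balls put the arrow at 18.8° on average. It points along the arm to the head at 19.0°, and the bracket stands in the middle. Next I press the grey pod's button.

Emit:
apply_moves(targets=[{"xyz":[0,0,10],"angular":[0,0.3,0],"jaw":0},{"xyz":[0,0,20],"angular":[0,0.2,0],"jaw":0},{"xyz":[0,0,15],"angular":[0,0,0],"jaw":0},{"xyz":[0,0,3],"angular":[0,0,0],"jaw":0}])

```text
clock: 10.62
position: [445.0, 302.0, 55.0]
eef_rot: [-0.0, 0.983, 0.185, 0.009]
ft_force: [0.6, -0.4, 0.6]
opening: 0.3
```

```bash
python3 -W ignore -c "
from h import *
o,R,y=pose();print(o['position'],'to go tool',(R.T@(np.array([445,305,41])-o['position'])).round(1),R[2].round(3),o['ft_force'])
s=ctrl.snapshot('scene');save('s7',cv2.resize(s['img'][210:310,370:500],None,fx=5,fy=5,interpolation=cv2.INTER_CUBIC))
"
```

```text
[445.0439783  301.99146956  54.95585693] to go tool [ 0.8 -2.9 14. ] [ 0.018  0.003 -1.   ] [ 0.59368573 -0.36609038  0.60449182]
```

View pics/s7.png

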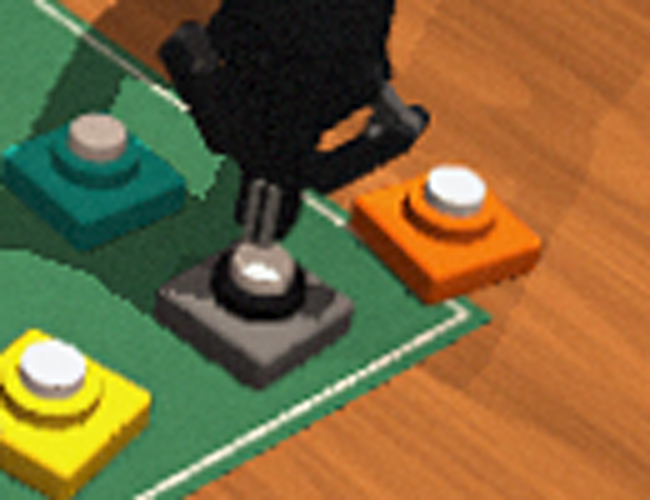

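The fingertip hovers over the white cap of the grey pod, at crop (262,262), with the other pods clear.

Emit:
apply_moves(targets=[{"xyz":[0,-2,6],"angular":[0,-0.5,0],"jaw":0},{"xyz":[0,-1,4],"angular":[0,-0.5,0],"jaw":0},{"xyz":[0,0,3],"angular":[0,0,0],"jaw":0},{"xyz":[0,0,2],"angular":[0,0,0],"jaw":0}])

```text
clock: 11.18
position: [445.7, 305.4, 41.0]
eef_rot: [0.001, 0.983, 0.185, 0.002]
ft_force: [-1.7, -1.0, 3.1]
opening: 0.2
```

Emit:
apply_moves(targets=[{"xyz":[0,0,2],"angular":[0,0,0],"jaw":0},{"xyz":[0,0,2],"angular":[0,0,0],"jaw":0}])

```text
clock: 11.42
position: [445.8, 305.4, 37.8]
eef_rot: [0.001, 0.983, 0.185, 0.001]
ft_force: [-6.9, -4.9, 18.8]
opening: -0.0
```

```bash
python3 -W ignore -c "
from h import *
s=ctrl.snapshot('scene');save('s8',cv2.resize(s['img'][240:300,390:450],None,fx=9,fy=9,interpolation=cv2.INTER_CUBIC))
o=ctrl.get_obs();print(o['position'],o['ft_force'],o['ft_torque'])
"
```

```text
[445.7230586  305.36909944  37.9849433 ] [-4.22939583 -2.39978019  9.65097543] [-0.47589363  0.76702847  0.01371511]
```

View pics/s8.png

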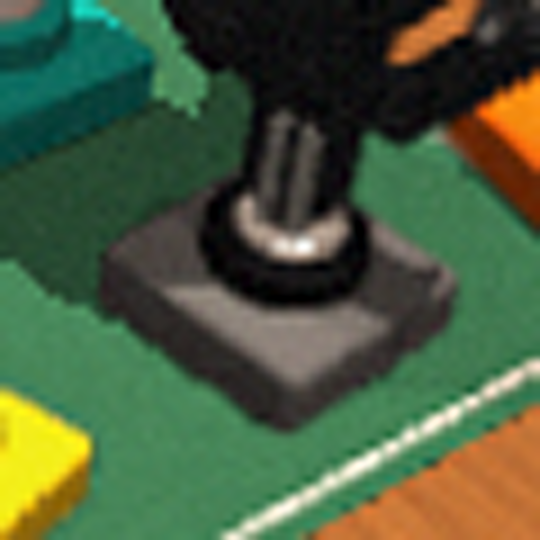

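Emit:
apply_moves(targets=[{"xyz":[0,0,1.5],"angular":[0,0,0],"jaw":0},{"xyz":[0,0,0.5],"angular":[0,0,0],"jaw":0}])

```text
clock: 11.72
position: [445.7, 305.4, 38.1]
eef_rot: [0.002, 0.983, 0.185, 0.001]
ft_force: [-2.3, -1.7, 4.6]
opening: -0.4
```

The cap hits a hard stop at z≈38 and held 10–19 N there, so it is fully down. I release it and rise.

Emit:
apply_moves(targets=[{"xyz":[0,0,-5],"angular":[0,0,0],"jaw":0},{"xyz":[0,0,-12],"angular":[0,0,0],"jaw":0},{"xyz":[0,0,-25],"angular":[0,0,0],"jaw":0},{"xyz":[0,0,-30],"angular":[0,0,0],"jaw":0},{"xyz":[0,0,-20],"angular":[0,0,0],"jaw":0},{"xyz":[0,0,0],"angular":[0,0,0],"jaw":0}])

```text
clock: 12.48
position: [446.1, 306.2, 134.8]
eef_rot: [0.001, 0.983, 0.185, 0.003]
ft_force: [1.3, -0.5, 0.2]
opening: -0.1
```

```bash
python3 -W ignore -c "
from h import *
look(19,'t9')
s=ctrl.snapshot('scene');save('s9',cv2.resize(s['img'][150:310,220:480],None,fx=3,fy=3,interpolation=cv2.INTER_CUBIC))
o=ctrl.get_obs();print(o['position'],o['ft_force'],o['qvel'].round(3))
"
```

```text
ball 0 heading 18.96 r 120.4
ball 1 heading 19.09 r 120.2
ball 2 heading 18.19 r 120.3
arm 177 32.99
[444.66418825 305.52069347 132.50993675] [ 0.36260414  0.28218393 -0.37543456] [-0.     0.019  0.019 -0.002  0.001 -0.001]
```

View pics/s9.png

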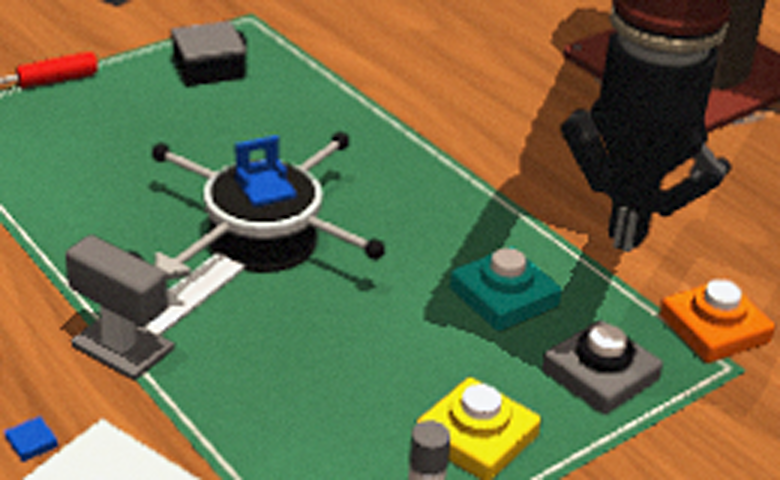

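View pics/t9.png

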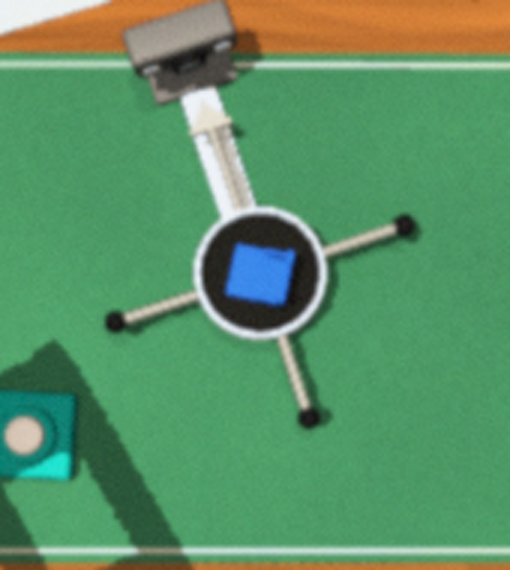

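The table hasn't moved since the press, the button is back up, the bracket is standing in the middle, and the tool is clear of everything.

```bash
python3 -c "
from rig import ctrl
print(ctrl.close_job())"
```

```text
the job is handed in; nothing more can be done
None
```

The job is done and handed in at about 12.6 s of the 59 s. I pushed the turntable about 140° clockwise by its +y spoke with the closed fingertips. I then backed off, checked it was at rest, and pressed and released the white button on the grey pod.

**Last checks:**
- **Pointer:** the three balls give headings of 19.0°, 19.1° and 18.2°, averaging 18.8°. The lens is at 19.0°, measured along the scan head's arm before the push. The readings were the same before and after the press.
- **Button:** it stopped hard at z≈38 mm with up to 19 N on it, and it looks fully back up in the last picture.
- **Bracket:** it stands in the middle of the plate and was not touched.
- **Bystanders:** the parts box, glue stick and screwdriver look unmoved.
- **Robot:** the arm ended clear of everything, with about 0 N on the tool.

**Check that failed:** the automatic arm-line fit gave wrong angles (32–41°) once the pointer lay over the arm, so I ignored it and used the first measurement and the pictures instead.

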